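# Load the empty jar under the filling head

## Robot

A 7-joint arm with a two-finger parallel gripper is mounted at the origin on the work surface. World frame = base frame: x ahead of the robot, y to its left, z up, the work surface at z = 0. Lengths are in m, angles in rad, forces in N, time in s.
With the tool pointing down it reaches from about 0.4 to 0.9 m from the base axis. Payload 5.6 kg.
Tool frame: the origin (TCP) lies at the very end of the fingers, on their centre line; the grasp point (between the pads) lies 19 mm behind it; z points along the fingers, y is the line along which they close (so a half turn about z gives the same grasp; the last joint's range is limited). The gripper opens to 92 mm and grips with 3 to 60 N. Pads are 20 mm wide; open, the fingers measure 128 mm over their backs; the gripper's body (75 mm by 189 mm) begins 69 mm behind the grasp point.
Start: joints at [1.201, 0.468, -0.012, 1.603, 0.006, 1.071, -0.056], TCP at [0.209, -0.616, 0.215] pointing down, gripper open.
Joint ranges: [-2.53, 2.53], [-0.31, 2.02], [-1.57, 1.55], [0.28, 2.44], [-1.29, 4.43], [0.15, 1.84], [-2.92, 2.92]. Speed limits (rad/s): [2.57, 2.57, 3.14, 3.14, 3.14, 3.14, 3.14].

## Interface

Orientations are given as a 3x3 rotation matrix whose columns are the frame's x, y, z axes.
In Python, from station import bot gives the robot as it stands.
- The arm moves only by the tool servo_tool, never from a script. Its argument "deltas" is a list of rows, each an object of numbers: "jaw": the opening, from 0 (shut) to 1 (fully open); "x", "y", "z": the shift along the tool's x, y, z normalised to -1 to 1, where 1 is 0.4 m; "rx", "ry", "rz": the turn, a rotation vector about the tool's x, y, z normalised to -1 to 1, where 1 is pi/4 rad. A call has 1 to 20 rows; each row is the pose to reach, as a shift and turn from the pose commanded when the call began, along the tool's axes at that moment; what a row does not reach only later rows make up. A row lasts 1/8 s, in which the tool goes at most 62.5 mm and 10.7 degrees, less where a joint would pass 70% of its speed; a pose out of reach is approached as far as the arm can. A call with a number of a shift or a turn outside -1 to 1 is refused whole. A call with a gripper value outside its range is refused whole. The fingers move at their own pace and stop on an object; "newtons" is the grip in N (left out, the last holds). Time passes only in rows, so rows that repeat a pose let the fingers close. It gives the time, the measured TCP pose, the force, the opening and the grip force at its end, in the units of the state.
- bot.observe(): the state, without advancing time (a new reading comes with each control period).
- bot.read_camera(name): name is "scene" or "top" or "wrist"; returns a dict with "pixels" (480x640x3 uint8, blue, green, red), "z_map" (480x640 float32, m along the optical axis (not along the pixel's ray), 0 where there is no reading), "intrinsics" (3x3 intrinsics, pixels), "k1" (the pictures are not rectified: a ray, as slopes to the right and down, at radius r is drawn at 1 + k1 r^2 times it, then the intrinsics apply), "origin" and "orientation" of the camera in the world; the wrist camera has in their place "T_tool_cam" (4x4, takes a point from camera to tool coordinates, whose origin is the TCP and whose axes are the flange's). Camera axes: x right, y up, looking along -z (the intrinsics and any distortion apply to the point x, -y, -z); pixel columns grow to the right and rows downward; lengths in m; the calibration is good to about 2 mm. A picture is of the moment at which its call begins: read the wrist's pose just before it.
- bot.job_done(): hands the job in; it is judged then, once.
Trained networks look in the newest picture that a camera, given by its name, has taken for a name from the list of things; names that differ only in an ending like _2 or _b are one class to them, and where a whole thing is asked for, a point or a joint stands for the part that bears it (a point fixed in the world has none). Each returns a list of dicts, best first, with "p" (0 to 1); they miss things now and then, are a little off and sometimes report something else, mostly with a low value. They report only what shows in the picture. A call takes as long as a camera call. They do not tell look-alikes from the thing itself.
- bot.masks_of(camera, target): "region" (480x640 bool, what is visible of it) and "position" ([column, row] in pixels, amid what is visible of it).
- bot.mark_of(camera, target): "position" ([column, row] in pixels: a listed point, or the origin of a listed thing).
The state is a dict: "time_s": time; "joint_positions": joint angles; "joint_vel": joint speeds; "joint_torque": joint torques, N m; "ee_pos": TCP position; "orientation": TCP orientation; "contact_force": force on the tool from outside, world axes, zero at the start; "torque": the same for the moment, N m; "finger_gap": finger opening in m; "grip_force": force on a finger pad.
Only numpy, scipy, OpenCV 4.12 (cv2) and the standard library are available. Lean on these libraries where they do the work, as an engineer would, in place of code of your own. Each camera call takes 0.05 s, during which the arm holds its last target. There are 200 camera calls.

## Task

Slide the carrier with the open, empty jar (blue grip) in between the guide rails and under the filling head, jar end first, until it is fully home against the rubber stop, and leave it there flat on the station's plate. Keep it upright, and leave the carrier with the white-capped, already filled jar (orange grip) where it stands.

Things in the scene. Friction and masses are not known exactly. Their poses are not given: they have to be found in the camera images.
- open_carrier: Loose carrier, 0.2-0.45 kg: sled 170 (x) x 70 (y) x 8 mm; open amber jar fixed on it at x=+45 mm (diameter 56, foot ring 64; rim 63 above the underside); upright blue grip post at x=-45 mm (36 along x, 20 across y, top 110 above the underside), to be pinched across y from above. Origin: centre of the underside; x from post to jar, z up. Starts flat on the table; centre of mass near x=-7 mm.
- capped_carrier: Bystander, to be left alone: a loose carrier of the same shape, size and axes, but its grip post is orange and its amber jar is closed with a white cap (diameter 60 mm, top 63 mm above the underside). It stands beside the other carrier; either may be the nearer to the robot.
- station: Fixed station. Origin: lane centre line at table height, below the nozzle; x along the lane, inwards; z up. Base plate 6 mm thick (x -255 to 55 mm). White rails 86 mm apart, tops at z=20 mm, straight from x=-200, flared mouth from -245. Rubber stop face at x=+40, top z=22. Carrier home: same axes, origin at x=-45 mm, its post in front of the head. Pump behind: x 65 to 265, 200 mm high.
- nozzle (a point): Tip of the nozzle (diameter 16 mm) under the grey filling head, 85 mm above the table, above the station's origin; the jar goes below it. In station axes the head spans the lane from x=-40 to +50 mm, underside at z=95, top at z=120 (thin pipe over it to z=150), on two legs 124 mm apart inside and 164 mm outside.
There are look-alikes about, which are no part of the job. Leave any red look-alike of the open_carrier alone.

How it is judged:
At the end, for the whole second after the job is handed in: The open-jar carrier rests flat on the plate (6 mm, 0.1 rad) between the rails, within 15 mm of home, 18 mm of the lane centre line and 0.18 rad of its direction, jar under the nozzle, at rest; the capped carrier is within 30 mm of its start (x of open_carrier in the frame of station between -0.06 and -0.03 m and y of open_carrier in the frame of station between -0.018 and 0.018 m and z of open_carrier in the frame of station below 0.012 m and angle between the x axis of open_carrier and the x axis of station, either way round below 0.18 rad and angle between open_carrier's own z axis and vertical below 0.1 rad and linear speed of open_carrier below 0.02 m/s and distance of capped_carrier from where it was at the start of the episode below 0.03 m); the robot touches nothing.
It fails at once if the carrier with the open jar is tipped by more than 0.5 rad (angle between open_carrier's own z axis and vertical above 0.5 rad).
It fails at once if the carrier with the capped jar is moved by more than 30 mm (distance of capped_carrier from where it was at the start of the episode above 0.03 m).
It also fails if it takes over 48 s, if anything falls off the work surface, if the arm or the gripper's body presses on something with over 40 N, if the wrist force passes 120 N, or if a joint passes its speed limit or range.

## Working session

There is one attempt and no reset: what is moved stays moved. The work goes in short steps, Python scripts to look and compute and a tool call to move; the robot and the scene stay as the last step left them, time stands still between calls to the robot, and variables do not carry over. Pictures are saved under pics/ and viewed, at most 10 in all, crops included, and the job is handed in when it is done.

Besides the shell and the picture viewer there is one more tool, called as name([rows], argument=value, ...), one row to a line, values as JSON. servo_tool: Moves the arm, as the interface text tells. Its arguments: {"type":"object","properties":{"deltas":{"type":"array","items":{"type":"object","properties":{"jaw":{"type":"number"},"x":{"type":"number","minimum":-1,"maximum":1},"y":{"type":"number","minimum":-1,"maximum":1},"z":{"type":"number","minimum":-1,"maximum":1},"rx":{"type":"number","minimum":-1,"maximum":1},"ry":{"type":"number","minimum":-1,"maximum":1},"rz":{"type":"number","minimum":-1,"maximum":1}}}},"newtons":{"type":"number"}},"required":["deltas"]}

```bash
mkdir -p pics; cat > h.py <<'E'
import numpy as np, cv2
from station import bot
def cam(name):
    s=bot.observe(); c=bot.read_camera(name)
    if 'T_tool_cam' in c:
        T=np.eye(4);T[:3,:3]=s['orientation'];T[:3,3]=s['ee_pos'];T=T@c['T_tool_cam']
        c['R'],c['o']=T[:3,:3],T[:3,3]
    else: c['R'],c['o']=np.array(c['orientation']),np.array(c['origin'])
    return c
def rays(c,uv):
    uv=np.atleast_2d(np.float64(uv)); K=np.array(c['intrinsics'])
    d=(uv-K[:2,2])/[K[0,0],K[1,1]]; s=d.copy()
    for _ in range(10): s=d/(1+c['k1']*(s**2).sum(1,keepdims=True))
    return np.c_[s[:,0],-s[:,1],-np.ones(len(s))]@c['R'].T
def at_z(c,uv,z):
    r=rays(c,uv); return c['o']+r*((z-c['o'][2])/r[:,2])[:,None]
def by_depth(c,uv):
    uv=np.atleast_2d(uv); i=np.int32(np.round(uv)); return c['o']+rays(c,uv)*c['z_map'][i[:,1],i[:,0]][:,None]
E
python3 - <<'E'
from h import *
np.set_printoptions(precision=3,suppress=True)
for n in ('scene','top'):
    c=cam(n); cv2.imwrite(f'pics/{n}0.png',c['pixels']); print(n,c['o'])
    for t in ('open_carrier','capped_carrier','station','nozzle'):
        if t!='nozzle':
            for m in bot.masks_of(n,t)[:4]:
                print(t,'mask',round(m['p'],2),m['position'],m['region'].sum(),by_depth(c,m['position']))
        for m in bot.mark_of(n,t)[:4]: print(t,'mark',round(m['p'],2),m['position'],by_depth(c,m['position']),at_z(c,m['position'],.085 if t=='nozzle' else 0))
E
```

```text
scene [ 0.985 -0.292  1.051]
open_carrier mask 0.96 [185.4, 397.8] 3910 [[ 0.627 -0.392  0.052]]
open_carrier mask 0.69 [182.4, 189.5] 2729 [[ 0.21  -0.299  0.063]]
open_carrier mask 0.62 [309.2, 376.2] 3947 [[ 0.642 -0.177  0.008]]
open_carrier mask 0.6 [137.3, 300.9] 3375 [[ 0.399 -0.44   0.012]]
open_carrier mark 0.74 [183.4, 398.2] [[ 0.629 -0.395  0.06 ]] [[ 0.608 -0.401  0.   ]]
open_carrier mark 0.65 [308.0, 374.2] [[ 0.637 -0.178  0.006]] [[ 0.635 -0.177  0.   ]]
open_carrier mark 0.6 [135.9, 298.5] [[ 0.389 -0.443  0.007]] [[ 0.386 -0.444  0.   ]]
open_carrier mark 0.6 [185.5, 192.7] [[ 0.178 -0.295  0.009]] [[ 0.171 -0.295  0.   ]]
capped_carrier mask 0.84 [264.3, 298.7] 3615 [[ 0.468 -0.208  0.006]]
capped_carrier mark 0.79 [268.6, 297.9] [[ 0.469 -0.2    0.006]] [[ 0.466 -0.199  0.   ]]
station mask 0.77 [527.7, 240.4] 26354 [[0.57  0.27  0.121]]
station mark 0.86 [495.2, 252.5] [[0.522 0.26  0.005]] [[0.519 0.263 0.   ]]
nozzle mark 0.94 [510.7, 232.7] [[0.545 0.247 0.12 ]] [[0.528 0.268 0.085]]
top [ 0.299 -0.051  1.086]
open_carrier mask 0.85 [450.8, 171.8] 1907 [[ 0.6
[... 418 characters left out ...]
3 [468.1, 256.7] [[ 0.386 -0.432  0.012]] [[ 0.387 -0.436  0.   ]]
open_carrier mark 0.58 [449.5, 170.4] [[ 0.609 -0.39   0.009]] [[ 0.612 -0.393  0.   ]]
capped_carrier mask 0.68 [372.8, 225.0] 1887 [[ 0.454 -0.183  0.062]]
capped_carrier mark 0.97 [376.6, 224.1] [[ 0.465 -0.2    0.008]] [[ 0.466 -0.201  0.   ]]
capped_carrier mark 0.46 [362.5, 157.0] [[ 0.637 -0.163  0.015]] [[ 0.641 -0.164  0.   ]]
station mask 0.77 [164.2, 191.2] 17792 [[0.515 0.302 0.118]]
station mark 0.78 [191.7, 199.0] [[0.498 0.238 0.115]] [[0.522 0.272 0.   ]]
nozzle mark 0.63 [186.4, 191.5] [[0.514 0.249 0.121]] [[0.522 0.261 0.085]]
nozzle mark 0.24 [376.0, 223.8] [[ 0.466 -0.199  0.005]] [[ 0.454 -0.188  0.085]]
```

View pics/scene0.png

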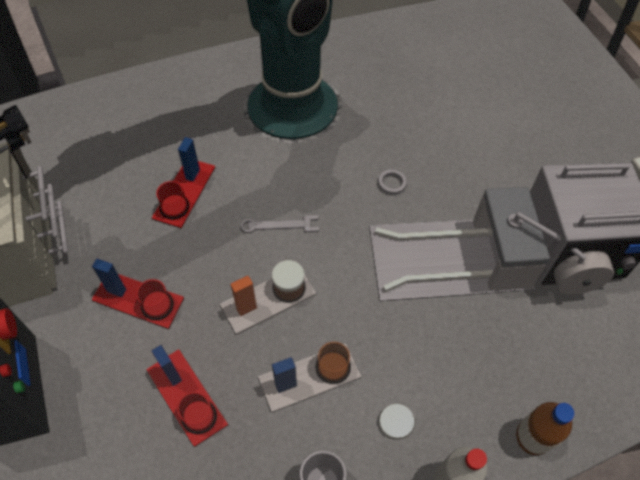

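View pics/top0.png

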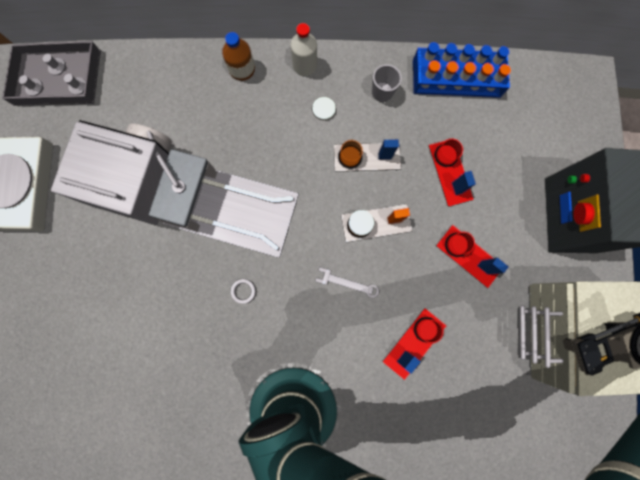

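The scene pictures show these candidates for the open carrier (top camera pixels):
- white sled, blue post, open amber jar at (367,157)
- red look-alikes at (451,171), (470,257) and (414,343)
- white sled, orange post, white cap at (376,223), which is the bystander

I choose (367,157). Next I'll measure it and the station, and check it in a crop.

```bash
cat > m.py <<'E'
from h import *
np.set_printoptions(precision=3,suppress=True)
def line(p):
    vx,vy,x,y=cv2.fitLine(np.float32(p),cv2.DIST_HUBER,0,.002,.01).ravel(); return np.array([x,y]),np.array([vx,vy])
vv,uu=np.mgrid[0:480,0:640]; uv=np.c_[uu.ravel(),vv.ravel()]
def cloud(c):
    P=by_depth(c,uv); P[c['z_map'].ravel()==0]=9; return P,c['pixels'].reshape(-1,3).astype(int)
def carrier(P,B,ctr):
    near=np.hypot(P[:,0]-ctr[0],P[:,1]-ctr[1])<.12
    blue=near&(B[:,0]>B[:,2]+25)&(P[:,2]>.1)&(P[:,2]<.125)
    amb=near&(B[:,2]>B[:,0]+25)&(P[:,2]>.052)&(P[:,2]<.075)
    sled=near&(P[:,2]>.003)&(P[:,2]<.02)&(B.min(1)>110)
    return P[blue],P[amb],P[sled]
if __name__=='__main__':
  for n in ('scene','top'):
    c=cam(n); P,B=cloud(c)
    b,a,s=carrier(P,B,(.638,-.175))
    bt=(b.min(0)+b.max(0))/2; ac=cv2.minEnclosingCircle(np.float32(a[:,:2]))
    print(n,'post',len(b),bt,b.mean(0),'jar',len(a),ac,'yaw',np.arctan2(*(np.array(ac[0])-bt[:2])[::-1]))
    print(' sled rect',len(s),cv2.minAreaRect(np.float32(s[:,:2])))
    st=(P[:,1]>0.0)&(P[:,1]<.30)&(P[:,0]>.35)&(P[:,0]<.75)
    r=st&(P[:,2]>.014)&(P[:,2]<.026)&(B.min(1)>150)
    lab=np.zeros(480*640,np.uint8); lab[r]=1
    k,L,S,C=cv2.connectedComponentsWithStats(lab.reshape(480,640))
    for i in np.argsort(-S[1:,4])[:3]+1:
        q=P[L.ravel()==i]; print(' rail',len(q),q.min(0),q.max(0)); 
        q=q[q[:,1]>q[:,1].min()+.055]; o,d=line(q[:,:2]); print('  line',o,d,np.arctan2(d[1],d[0]))
    pl=st&(P[:,2]>.002)&(P[:,2]<.012)&(B.min(1)>100)&(P[:,1]>.02)
    print(' plate',cv2.minAreaRect(np.float32(P[pl][:,:2])))
    h=(P[:,1]>.15)&(P[:,1]<.4)&(P[:,0]>.35)&(P[:,0]<.75)&(P[:,2]>.112)&(P[:,2]<.127)
    print(' head',cv2.minAreaRect(np.float32(P[h][:,:2])))
    pu=(P[:,1]>.15)&(P[:,2]>.19)&(P[:,2]<.207)&(P[:,0]>.3); print(' pump',cv2.minAreaRect(np.float32(P[pu][:,:2])))
    if n=='scene':
        cv2.imwrite('pics/crop.png',cv2.resize(c['pixels'][320:430,130:400],None,fx=2.9,fy=2.9))
E
python3 m.py
```

```text
scene post 232 [ 0.644 -0.223  0.109] [ 0.645 -0.222  0.11 ] jar 270 ((0.6390390992164612, -0.13259980082511902), 0.02891482599079609) yaw 1.6298921737415302
 sled rect 1551 ((0.6348385214805603, -0.1631297916173935), (0.21406161785125732, 0.20616890490055084), 10.271453857421875)
 rail 343 [0.515 0.014 0.015] [0.554 0.18  0.026]
  line [0.536 0.123] [0.258 0.966] 1.3095338
 rail 262 [0.397 0.046 0.015] [0.462 0.206 0.025]
  line [0.444 0.151] [0.267 0.964] 1.3006654
 plate ((0.5499740242958069, 0.15927419066429138), (0.2788640558719635, 0.3991749882698059), 89.79605865478516)
 head ((0.5534592866897583, 0.32274550199508667), (0.20717209577560425, 0.21219502389431), 76.066650390625)
 pump ((0.5590533018112183, 0.42770618200302124), (0.13989470899105072, 0.12337642908096313), 75.06636810302734)
top post 143 [ 0.643 -0.219  0.107] [ 0.642 -0.219  0.109] jar 131 ((0.6386016607284546, -0.13134413957595825), 0.029259413480758667) yaw 1.6240199548570504
 sled rect 1045 ((0.6385568380355835, -0.1732458621263504), (0.2161051630973816, 0.23613648116588593), 80.69225311279297)
 rail 295 [0.514 0.014 0.014] [0.556 0.189 0.024]
  line [0.537 0.129] [0.261 0.965] 1.30689
 rail 292 [0.394 0.048 0.014] [0.463 0.212 0.024]
  line [0.445 0.158] [0.261 0.965] 1.3071498
 rail 1 [0.437 0.26  0.015] [0.437 0.26  0.015]Traceback (most recent call last):
  File "m.py", line 27, in <module>
    q=q[q[:,1]>q[:,1].min()+.055]; o,d=line(q[:,:2]); print('  line',o,d,np.arctan2(d[1],d[0]))
                                       ~~~~^^^^^^^^^
  File "m.py", line 4, in line
    vx,vy,x,y=cv2.fitLine(np.float32(p),cv2.DIST_HUBER,0,.002,.01).ravel(); return np.array([x,y]),np.array([vx,vy])
              ~~~~~~~~~~~^^^^^^^^^^^^^^^^^^^^^^^^^^^^^^^^^^^^^^^^^
cv2.error: OpenCV(4.12.0) /io/opencv/modules/imgproc/src/linefit.cpp:50: error: (-215:Assertion failed) count > 0 in function 'fitLine2D_wods'
```

View pics/crop.png

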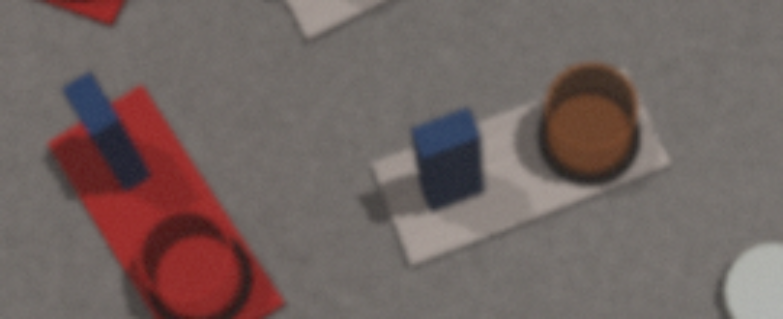

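```bash
python3 -c "
from h import *
s=bot.observe();print(s)"
```

```text
{'time_s': 0.9, 'joint_positions': array([ 1.20094828,  0.46745694, -0.01161101,  1.60269092,  0.00599207,
        1.07138635, -0.05627114]), 'joint_vel': array([ 3.54320634e-04,  1.72522803e-06,  5.41412267e-04,  7.78766397e-04,
       -4.74404832e-04, -7.79180438e-04,  9.19652065e-04]), 'joint_torque': array([-4.22920739e-04, -5.20401692e+01, -1.27987444e-02, -2.44058847e+01,
       -5.67357580e-02,  1.11351907e-02,  3.39276494e-05]), 'ee_pos': array([ 0.20866317, -0.61561809,  0.21462409]), 'orientation': array([[ 9.47070732e-01,  3.21024965e-01,  8.37396749e-06],
       [ 3.21024964e-01, -9.47070727e-01, -9.69138614e-05],
       [-2.31810295e-05,  9.44725343e-05, -9.99999995e-01]]), 'contact_force': array([-0.91812271, -0.22359499,  0.19092402]), 'torque': array([0.01640865, 0.0355024 , 0.05786857]), 'grip_force': 0.0, 'finger_gap': 0.09239614493042311}
```

The crop confirms it: white sled, blue post at about (450,155) and open amber jar at about (590,120), with a red look-alike to its left. Going above the post.

servo_tool([
  {"x": 0.95,"y": -0.41,"rz": -1,"jaw": 1},
  {"x": 0.95,"y": -0.41,"rz": -1,"jaw": 1},
  {"x": 0.95,"y": -0.41,"rz": -1,"jaw": 1},
  {"x": 0.95,"y": -0.41,"rz": -1,"jaw": 1},
  {"x": 0.95,"y": -0.41,"rz": -1,"jaw": 1},
  {"x": 0.95,"y": -0.41,"rz": -1,"jaw": 1},
  {"x": 0.95,"y": -0.41,"rz": -1,"jaw": 1},
  {"x": 0.95,"y": -0.41,"rz": -1,"jaw": 1},
  {"x": 0.95,"y": -0.41,"rz": -1,"jaw": 1},
  {"x": 0.95,"y": -0.41,"rz": -1,"jaw": 1},
])

```text
validation failed for argument at $.de...
```

```bash
cat > go.py <<'E'
import sys; from h import *
np.set_printoptions(precision=4,suppress=True)
def go(x,y,z,yaw):
    s=bot.observe(); R=s['orientation']; cy=np.arctan2(R[1,0],R[0,0])
    d=(yaw-cy+np.pi)%(2*np.pi)-np.pi
    print('t',s['time_s'],'tcp',s['ee_pos'],'yaw',cy,'j',s['joint_positions'],'F',s['contact_force'])
    print('xyz units',R.T@(np.array([x,y,z])-s['ee_pos'])/.4,'rz',-d/(np.pi/4))
if __name__=='__main__': go(*map(float,sys.argv[1:]))
E
python3 go.py .6435 -.221 .215 1.625
```

```text
t 0.9 tcp [ 0.2087 -0.6156  0.2146] yaw 0.32681153614883607 j [ 1.2009  0.4675 -0.0116  1.6027  0.006   1.0714 -0.0563] F [-0.9181 -0.2236  0.1909]
xyz units [ 1.3463 -0.5853 -0.001 ] rz -1.6529048886942954
```

servo_tool([
  {"x": 0.15,"y": -0.06,"z": 0.0,"rx": 0.0,"ry": 0.0,"rz": -0.2,"jaw": 1.0},
], newtons=40)

```text
time_s: 1.02
ee_pos: [0.2515, -0.578, 0.2143]
orientation: [[0.888, 0.46, -0.003], [0.46, -0.888, -0.002], [-0.003, 0.001, -1.0]]
contact_force: [0.9, -0.1, -0.7]
finger_gap: 0.0917
grip_force: 0.0
```

servo_tool([
  {"x": 0.9,"y": -0.24,"z": 0.0,"rx": 0.0,"ry": 0.0,"rz": -1.0,"jaw": 1.0},
  {"x": 0.9,"y": -0.24,"z": 0.0,"rx": 0.0,"ry": 0.0,"rz": -1.0,"jaw": 1.0},
  {"x": 0.9,"y": -0.24,"z": 0.0,"rx": 0.0,"ry": 0.0,"rz": -1.0,"jaw": 1.0},
  {"x": 0.9,"y": -0.24,"z": 0.0,"rx": 0.0,"ry": 0.0,"rz": -1.0,"jaw": 1.0},
  {"x": 0.9,"y": -0.24,"z": 0.0,"rx": 0.0,"ry": 0.0,"rz": -1.0,"jaw": 1.0},
  {"x": 0.9,"y": -0.24,"z": 0.0,"rx": 0.0,"ry": 0.0,"rz": -1.0,"jaw": 1.0},
  {"x": 0.9,"y": -0.24,"z": 0.0,"rx": 0.0,"ry": 0.0,"rz": -1.0,"jaw": 1.0},
  {"x": 0.9,"y": -0.24,"z": 0.0,"rx": 0.0,"ry": 0.0,"rz": -1.0,"jaw": 1.0},
], newtons=40)

```text
time_s: 2.02
ee_pos: [0.5297, -0.3231, 0.2144]
orientation: [[0.297, 0.955, -0.001], [0.955, -0.297, -0.001], [-0.001, -0.001, -1.0]]
contact_force: [0.3, -0.1, -0.4]
finger_gap: 0.0916
grip_force: 0.0
```

```bash
python3 go.py .6435 -.221 .215 1.625
```

```text
t 2.025 tcp [ 0.5297 -0.3231  0.2144] yaw 1.2692482914923777 j [ 0.7398  0.446  -0.329   1.6618  0.1614  1.0609  0.0601] F [ 0.2817 -0.1452 -0.4101]
xyz units [ 0.3281  0.1958 -0.0019] rz -0.452957143379001
```

servo_tool([
  {"x": 0.33,"y": 0.195,"z": 0.0,"rx": 0.0,"ry": 0.0,"rz": -0.45,"jaw": 1.0},
  {"x": 0.33,"y": 0.195,"z": 0.0,"rx": 0.0,"ry": 0.0,"rz": -0.45,"jaw": 1.0},
  {"x": 0.33,"y": 0.195,"z": 0.0,"rx": 0.0,"ry": 0.0,"rz": -0.45,"jaw": 1.0},
  {"x": 0.33,"y": 0.195,"z": 0.0,"rx": 0.0,"ry": 0.0,"rz": -0.45,"jaw": 1.0},
  {"x": 0.33,"y": 0.195,"z": 0.0,"rx": 0.0,"ry": 0.0,"rz": -0.45,"jaw": 1.0},
], newtons=40)

```text
time_s: 2.65
ee_pos: [0.6423, -0.2227, 0.2143]
orientation: [[-0.048, 0.999, -0.001], [0.999, 0.048, -0.002], [-0.002, -0.001, -1.0]]
contact_force: [0.9, -0.5, -0.6]
finger_gap: 0.0917
grip_force: 0.0
```

```bash
python3 - <<'E'
from m import *
c=cam('wrist'); cv2.imwrite('pics/w1.png',c['pixels']); P,B=cloud(c)
b,a,s=carrier(P,B,(.638,-.175))
print(len(b),len(a),len(s))
if len(b)>20:
  print('post',cv2.minAreaRect(np.float32(b[:,:2])),b.mean(0))
if len(a)>20: print('jar',cv2.minEnclosingCircle(np.float32(a[:,:2])))
import go; go.go(.6435,-.221,.074,1.625)
E
```

```text
1037 790 5796
post ((0.6397857069969177, -0.21971379220485687), (0.019052298739552498, 0.035939816385507584), 2.9049575328826904) [ 0.64  -0.219  0.109]
jar ((0.6349316239356995, -0.13044491410255432), 0.027948599308729172)
t 2.7 tcp [ 0.6423 -0.2228  0.2144] yaw 1.6187155453171649 j [ 0.5653  0.5615 -0.4142  1.5001  0.2411  1.1312  0.1526] F [-0.3775 -0.45   -0.8192]
xyz units [0.0049 0.0036 0.3511] rz -0.008001616219282028
```

View pics/w1.png

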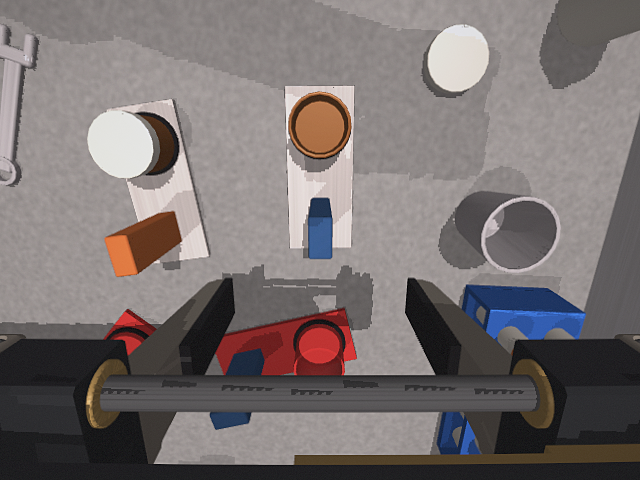

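The wrist view shows the blue post at (320,230) and the open amber jar at (320,125), lined up with the fingers. The capped carrier is off to the left at (150,170). Descending and gripping.

servo_tool([
  {"x": 0.007,"y": -0.003,"z": 0.13,"rx": 0.0,"ry": 0.0,"rz": 0.0,"jaw": 1.0},
  {"x": 0.007,"y": -0.003,"z": 0.24,"rx": 0.0,"ry": 0.0,"rz": 0.0,"jaw": 1.0},
  {"x": 0.007,"y": -0.003,"z": 0.31,"rx": 0.0,"ry": 0.0,"rz": 0.0,"jaw": 1.0},
  {"x": 0.007,"y": -0.003,"z": 0.365,"rx": 0.0,"ry": 0.0,"rz": 0.0,"jaw": 1.0},
  {"x": 0.007,"y": -0.003,"z": 0.365,"rx": 0.0,"ry": 0.0,"rz": 0.0,"jaw": 1.0},
  {"x": 0.007,"y": -0.003,"z": 0.365,"rx": 0.0,"ry": 0.0,"rz": 0.0,"jaw": 0.5},
  {"x": 0.007,"y": -0.003,"z": 0.365,"rx": 0.0,"ry": 0.0,"rz": 0.0,"jaw": 0.1},
  {"x": 0.007,"y": -0.003,"z": 0.365,"rx": 0.0,"ry": 0.0,"rz": 0.0,"jaw": 0.0},
  {"x": 0.007,"y": -0.003,"z": 0.365,"rx": 0.0,"ry": 0.0,"rz": 0.0,"jaw": 0.0},
  {"x": 0.007,"y": -0.003,"z": 0.365,"rx": 0.0,"ry": 0.0,"rz": 0.0,"jaw": 0.0},
  {"x": 0.007,"y": -0.003,"z": 0.365,"rx": 0.0,"ry": 0.0,"rz": 0.0,"jaw": 0.0},
  {"x": 0.007,"y": -0.003,"z": 0.365,"rx": 0.0,"ry": 0.0,"rz": 0.0,"jaw": 0.0},
], newtons=50)

```text
time_s: 4.2
ee_pos: [0.6425, -0.2169, 0.0685]
orientation: [[-0.052, 0.999, -0.0], [0.999, 0.052, 0.0], [0.0, -0.0, -1.0]]
contact_force: [0.4, 0.3, 0.1]
finger_gap: 0.024
grip_force: 0.0
```

servo_tool([
  {"x": 0.0,"y": 0.0,"z": 0.0,"rx": 0.0,"ry": 0.0,"rz": 0.0,"jaw": 0.0},
  {"x": 0.0,"y": 0.0,"z": 0.0,"rx": 0.0,"ry": 0.0,"rz": 0.0,"jaw": 0.0},
  {"x": 0.0,"y": 0.0,"z": 0.0,"rx": 0.0,"ry": 0.0,"rz": 0.0,"jaw": 0.0},
], newtons=50)

```text
time_s: 4.58
ee_pos: [0.6424, -0.2169, 0.0684]
orientation: [[-0.052, 0.999, -0.0], [0.999, 0.052, 0.0], [0.0, -0.0, -1.0]]
contact_force: [-1.1, -0.1, 0.3]
finger_gap: 0.0195
grip_force: 50.0
```

servo_tool([
  {"x": 0.0,"y": 0.0,"z": -0.025,"rx": 0.0,"ry": 0.0,"rz": 0.0,"jaw": 0.0},
  {"x": 0.0,"y": 0.0,"z": -0.06,"rx": 0.0,"ry": 0.0,"rz": 0.0,"jaw": 0.0},
  {"x": 0.0,"y": 0.0,"z": -0.1,"rx": 0.0,"ry": 0.0,"rz": 0.0,"jaw": 0.0},
  {"x": 0.0,"y": 0.0,"z": -0.14,"rx": 0.0,"ry": 0.0,"rz": 0.0,"jaw": 0.0},
  {"x": 0.0,"y": 0.0,"z": -0.175,"rx": 0.0,"ry": 0.0,"rz": 0.0,"jaw": 0.0},
  {"x": 0.0,"y": 0.0,"z": -0.175,"rx": 0.0,"ry": 0.0,"rz": 0.0,"jaw": 0.0},
  {"x": 0.0,"y": 0.0,"z": -0.175,"rx": 0.0,"ry": 0.0,"rz": 0.0,"jaw": 0.0},
], newtons=50)

```text
time_s: 5.45
ee_pos: [0.6421, -0.217, 0.1382]
orientation: [[-0.052, 0.999, -0.001], [0.999, 0.052, 0.0], [0.0, -0.001, -1.0]]
contact_force: [0.3, -1.1, -2.5]
finger_gap: 0.0198
grip_force: 50.0
```

```bash
python3 - <<'E'
from m import *
import go; go.go(.470,.065,.138,1.307)
c=cam('wrist'); cv2.imwrite('pics/w2.png',c['pixels']); P,B=cloud(c)
s=bot.observe(); print(s['finger_gap'],s['grip_force'])
q=(np.abs(P[:,0]-.64)<.06)&(P[:,1]>-.25)&(P[:,1]<0)&(P[:,2]>.05)&(B.min(1)>110)
q=P[q]; A=np.c_[q[:,1],q[:,0],np.ones(len(q))]; print(len(q),np.linalg.lstsq(A,q[:,2],rcond=None)[0],cv2.minAreaRect(np.float32(q[:,:2])),np.percentile(q[:,2],[5,50,95]))
E
```

```text
t 5.45 tcp [ 0.6421 -0.217   0.1382] yaw 1.6226266931018227 j [ 0.5486  0.6328 -0.3975  1.5686  0.2763  0.997   0.1211] F [ 0.2525 -1.1431 -2.4864]
xyz units [ 0.7263 -0.3931  0.0008] rz 0.40186838703123007
0.019576961162501523 49.99829649925232
11336 [ 0.0023 -0.0183  0.0904] ((0.6349404454231262, -0.16640719771385193), (0.0744183212518692, 0.15163080394268036), 2.8217389583587646) [0.0761 0.0772 0.0784]
```

View pics/w2.png

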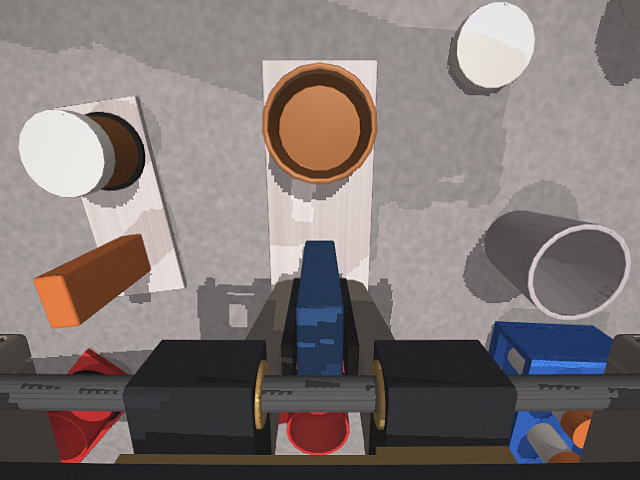

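The picture shows the blue post in the fingers at (320,310), and the sled and jar hanging level below. The capped carrier at the left has not moved. Carrying it to above the lane.

servo_tool([
  {"x": 0.05,"y": -0.025,"z": 0.0,"rx": 0.0,"ry": 0.0,"rz": 0.02,"jaw": 0.0},
  {"x": 0.13,"y": -0.07,"z": 0.0,"rx": 0.0,"ry": 0.0,"rz": 0.06,"jaw": 0.0},
  {"x": 0.23,"y": -0.125,"z": 0.0,"rx": 0.0,"ry": 0.0,"rz": 0.12,"jaw": 0.0},
  {"x": 0.33,"y": -0.18,"z": 0.0,"rx": 0.0,"ry": 0.0,"rz": 0.18,"jaw": 0.0},
  {"x": 0.43,"y": -0.235,"z": 0.0,"rx": 0.0,"ry": 0.0,"rz": 0.24,"jaw": 0.0},
  {"x": 0.53,"y": -0.29,"z": 0.0,"rx": 0.0,"ry": 0.0,"rz": 0.3,"jaw": 0.0},
  {"x": 0.62,"y": -0.335,"z": 0.0,"rx": 0.0,"ry": 0.0,"rz": 0.35,"jaw": 0.0},
  {"x": 0.69,"y": -0.375,"z": 0.0,"rx": 0.0,"ry": 0.0,"rz": 0.385,"jaw": 0.0},
  {"x": 0.725,"y": -0.393,"z": 0.0,"rx": 0.0,"ry": 0.0,"rz": 0.4,"jaw": 0.0},
  {"x": 0.725,"y": -0.393,"z": 0.0,"rx": 0.0,"ry": 0.0,"rz": 0.4,"jaw": 0.0},
  {"x": 0.725,"y": -0.393,"z": 0.0,"rx": 0.0,"ry": 0.0,"rz": 0.4,"jaw": 0.0},
], newtons=50)

```text
time_s: 6.88
ee_pos: [0.4708, 0.0637, 0.1384]
orientation: [[0.26, 0.966, -0.0], [0.966, -0.26, -0.0], [-0.0, -0.0, -1.0]]
contact_force: [0.2, -0.1, -3.2]
finger_gap: 0.02
grip_force: 50.0
```

```bash
python3 - <<'E'
from m import *
s=bot.observe(); tcp=s['ee_pos']; R=s['orientation']; print(tcp,s['time_s'],np.arctan2(R[1,0],R[0,0]),s['joint_positions'])
c=cam('wrist'); cv2.imwrite('pics/w3.png',c['pixels']); P,B=cloud(c)
Q=(P-tcp)@R  # tool axes
sl=(abs(Q[:,0]-.06)<.12)&(abs(Q[:,1])<.06)&(Q[:,2]>.045)&(Q[:,2]<.07)&(B.min(1)>100)
q=Q[sl]; print('sled in tool',len(q),cv2.minAreaRect(np.float32(q[q[:,0]>.0][:,:2])),q[:,0].max(), 'tilt',np.linalg.lstsq(np.c_[q[:,:2],np.ones(len(q))],q[:,2],rcond=None)[0])
r=(Q[:,0]>-.02)&(Q[:,0]<.18)&(abs(Q[:,1])<.075)&(abs(Q[:,1])>.03)&(P[:,2]>.015)&(P[:,2]<.027)&(B.min(1)>120)
for sg in (-1,1):
    q=Q[r&(Q[:,1]*sg>0)]; print('rail',sg,len(q), line(q[:,:2]) if len(q)>20 else '', q[:,0].min() if len(q) else '',q[:,0].max() if len(q) else '')
E
```

```text
[0.471 0.064 0.138] 6.875 1.3077954572760335 [ 0.183  0.323 -0.452  2.064  0.196  0.795 -0.648]
sled in tool 11138 ((0.0630137100815773, -0.0024009309709072113), (0.1259945183992386, 0.0702829509973526), 0.03332250565290451) 0.1260272931078986 tilt [0.001 0.003 0.061]
rail -1 3183 (array([ 0.086, -0.053], dtype=float32), array([1.   , 0.023], dtype=float32)) -0.019892074986969724 0.17732377954264542
rail 1 2005 (array([0.061, 0.046], dtype=float32), array([ 0.999, -0.034], dtype=float32)) -0.01998586553376156 0.17714448552162956
```

View pics/w3.png

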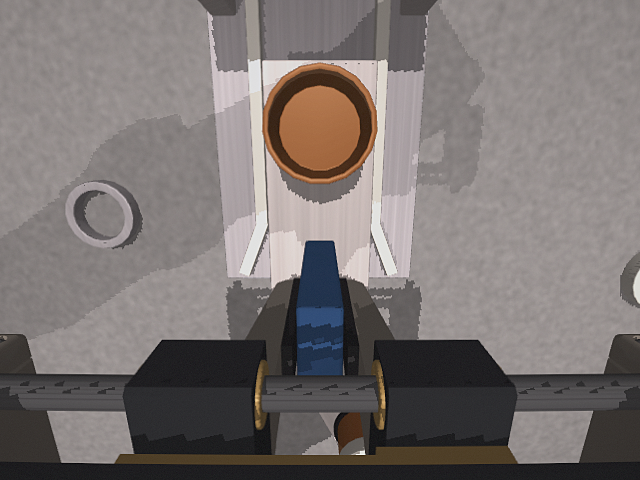

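The sled sits centred between the rails: rail edges at about (263,225) and (375,225), sled edges at 263 and 376. The front is clear of the head. Lowering.

servo_tool([
  {"x": 0.0,"y": -0.004,"z": 0.03,"rx": 0.0,"ry": 0.0,"rz": 0.0,"jaw": 0.0},
  {"x": 0.0,"y": -0.004,"z": 0.07,"rx": 0.0,"ry": 0.0,"rz": 0.0,"jaw": 0.0},
  {"x": 0.0,"y": -0.004,"z": 0.1,"rx": 0.0,"ry": 0.0,"rz": 0.0,"jaw": 0.0},
  {"x": 0.0,"y": -0.004,"z": 0.125,"rx": 0.0,"ry": 0.0,"rz": 0.0,"jaw": 0.0},
  {"x": 0.0,"y": -0.004,"z": 0.145,"rx": 0.0,"ry": 0.0,"rz": 0.0,"jaw": 0.0},
  {"x": 0.0,"y": -0.004,"z": 0.154,"rx": 0.0,"ry": 0.0,"rz": 0.0,"jaw": 0.0},
  {"x": 0.0,"y": -0.004,"z": 0.154,"rx": 0.0,"ry": 0.0,"rz": 0.0,"jaw": 0.0},
], newtons=50)

```text
time_s: 7.8
ee_pos: [0.469, 0.065, 0.0769]
orientation: [[0.259, 0.966, -0.0], [0.966, -0.259, -0.0], [-0.0, -0.0, -1.0]]
contact_force: [0.1, 0.7, -2.2]
finger_gap: 0.02
grip_force: 50.0
```

servo_tool([
  {"x": 0.03,"y": 0.0,"z": 0.0,"rx": 0.0,"ry": 0.0,"rz": 0.0,"jaw": 0.0},
  {"x": 0.07,"y": 0.0,"z": 0.0,"rx": 0.0,"ry": 0.0,"rz": 0.0,"jaw": 0.0},
  {"x": 0.11,"y": 0.0,"z": 0.0,"rx": 0.0,"ry": 0.0,"rz": 0.0,"jaw": 0.0},
  {"x": 0.15,"y": 0.0,"z": 0.0,"rx": 0.0,"ry": 0.0,"rz": 0.0,"jaw": 0.0},
  {"x": 0.19,"y": 0.0,"z": 0.0,"rx": 0.0,"ry": 0.0,"rz": 0.0,"jaw": 0.0},
  {"x": 0.22,"y": 0.0,"z": 0.0,"rx": 0.0,"ry": 0.0,"rz": 0.0,"jaw": 0.0},
  {"x": 0.245,"y": 0.0,"z": 0.0,"rx": 0.0,"ry": 0.0,"rz": 0.0,"jaw": 0.0},
  {"x": 0.26,"y": 0.0,"z": 0.0,"rx": 0.0,"ry": 0.0,"rz": 0.0,"jaw": 0.0},
  {"x": 0.26,"y": 0.0,"z": 0.0,"rx": 0.0,"ry": 0.0,"rz": 0.0,"jaw": 0.0},
], newtons=50)

```text
time_s: 8.93
ee_pos: [0.4959, 0.1656, 0.0769]
orientation: [[0.259, 0.966, -0.0], [0.966, -0.259, -0.0], [-0.0, -0.0, -1.0]]
contact_force: [-0.2, 0.2, -1.3]
finger_gap: 0.0196
grip_force: 50.0
```

servo_tool([
  {"x": 0.01,"y": 0.0,"z": 0.003,"rx": 0.0,"ry": 0.0,"rz": 0.0,"jaw": 0.0},
  {"x": 0.02,"y": 0.0,"z": 0.003,"rx": 0.0,"ry": 0.0,"rz": 0.0,"jaw": 0.0},
  {"x": 0.03,"y": 0.0,"z": 0.003,"rx": 0.0,"ry": 0.0,"rz": 0.0,"jaw": 0.0},
  {"x": 0.04,"y": 0.0,"z": 0.003,"rx": 0.0,"ry": 0.0,"rz": 0.0,"jaw": 0.0},
  {"x": 0.04,"y": 0.0,"z": 0.003,"rx": 0.0,"ry": 0.0,"rz": 0.0,"jaw": 0.0},
], newtons=50)

```text
time_s: 9.55
ee_pos: [0.5001, 0.1813, 0.0758]
orientation: [[0.259, 0.966, 0.0], [0.966, -0.259, 0.0], [0.0, -0.0, -1.0]]
contact_force: [-0.8, 1.2, -2.6]
finger_gap: 0.0197
grip_force: 50.0
```

servo_tool([
  {"x": 0.005,"y": 0.0,"z": 0.0,"rx": 0.0,"ry": 0.0,"rz": 0.0,"jaw": 0.0},
  {"x": 0.01,"y": 0.0,"z": 0.0,"rx": 0.0,"ry": 0.0,"rz": 0.0,"jaw": 0.0},
  {"x": 0.01,"y": 0.0,"z": 0.0,"rx": 0.0,"ry": 0.0,"rz": 0.0,"jaw": 0.0},
], newtons=50)

```text
time_s: 9.93
ee_pos: [0.5011, 0.1848, 0.0758]
orientation: [[0.259, 0.966, 0.0], [0.966, -0.259, -0.0], [0.0, 0.0, -1.0]]
contact_force: [-0.6, 0.1, -2.2]
finger_gap: 0.0194
grip_force: 50.0
```

servo_tool([
  {"x": 0.005,"y": 0.0,"z": 0.0,"rx": 0.0,"ry": 0.0,"rz": 0.0,"jaw": 0.0},
  {"x": 0.005,"y": 0.0,"z": 0.0,"rx": 0.0,"ry": 0.0,"rz": 0.0,"jaw": 0.0},
], newtons=50)

```text
time_s: 10.18
ee_pos: [0.5013, 0.1852, 0.0756]
orientation: [[0.26, 0.966, -0.001], [0.966, -0.26, -0.002], [-0.003, -0.001, -1.0]]
contact_force: [-1.2, -4.9, 0.7]
finger_gap: 0.0196
grip_force: 50.0
```

servo_tool([
  {"x": 0.005,"y": 0.0,"z": 0.0,"rx": 0.0,"ry": 0.0,"rz": 0.0,"jaw": 0.0},
  {"x": 0.005,"y": 0.0,"z": 0.0,"rx": 0.0,"ry": 0.0,"rz": 0.0,"jaw": 0.0},
], newtons=50)

```text
time_s: 10.42
ee_pos: [0.5014, 0.1854, 0.0755]
orientation: [[0.261, 0.965, -0.003], [0.965, -0.261, -0.005], [-0.005, -0.001, -1.0]]
contact_force: [-3.0, -8.5, 2.9]
finger_gap: 0.0197
grip_force: 50.0
```

It meets the rubber stop where expected. Easing off, setting it down on the plate, opening and rising.

servo_tool([
  {"x": -0.008,"y": 0.0,"z": 0.0,"rx": 0.0,"ry": 0.0,"rz": 0.0,"jaw": 0.0},
  {"x": -0.008,"y": 0.0,"z": 0.003,"rx": 0.0,"ry": 0.0,"rz": 0.0,"jaw": 0.0},
  {"x": -0.008,"y": 0.0,"z": 0.004,"rx": 0.0,"ry": 0.0,"rz": 0.0,"jaw": 0.0},
], newtons=50)

```text
time_s: 10.8
ee_pos: [0.5013, 0.1849, 0.0744]
orientation: [[0.26, 0.966, -0.0], [0.966, -0.26, -0.001], [-0.001, -0.0, -1.0]]
contact_force: [-3.1, -5.6, 5.3]
finger_gap: 0.0196
grip_force: 50.0
```

servo_tool([
  {"x": 0.0,"y": 0.0,"z": 0.0,"rx": 0.0,"ry": 0.0,"rz": 0.0,"jaw": 0.4},
  {"x": 0.0,"y": 0.0,"z": 0.0,"rx": 0.0,"ry": 0.0,"rz": 0.0,"jaw": 0.7},
  {"x": 0.0,"y": 0.0,"z": 0.0,"rx": 0.0,"ry": 0.0,"rz": 0.0,"jaw": 0.7},
  {"x": 0.0,"y": 0.0,"z": 0.0,"rx": 0.0,"ry": 0.0,"rz": 0.0,"jaw": 0.7},
  {"x": 0.0,"y": 0.0,"z": 0.0,"rx": 0.0,"ry": 0.0,"rz": 0.0,"jaw": 0.7},
  {"x": 0.0,"y": 0.0,"z": -0.05,"rx": 0.0,"ry": 0.0,"rz": 0.0,"jaw": 0.7},
  {"x": 0.0,"y": 0.0,"z": -0.15,"rx": 0.0,"ry": 0.0,"rz": 0.0,"jaw": 0.7},
  {"x": 0.0,"y": 0.0,"z": -0.25,"rx": 0.0,"ry": 0.0,"rz": 0.0,"jaw": 0.7},
  {"x": -0.1,"y": 0.0,"z": -0.35,"rx": 0.0,"ry": 0.0,"rz": 0.0,"jaw": 0.7},
  {"x": -0.2,"y": 0.0,"z": -0.4,"rx": 0.0,"ry": 0.0,"rz": 0.0,"jaw": 0.7},
  {"x": -0.2,"y": 0.0,"z": -0.4,"rx": 0.0,"ry": 0.0,"rz": 0.0,"jaw": 0.7},
], newtons=50)

```text
time_s: 12.18
ee_pos: [0.4813, 0.1054, 0.2358]
orientation: [[0.264, 0.964, 0.003], [0.964, -0.264, -0.001], [-0.0, 0.004, -1.0]]
contact_force: [0.8, 0.8, -0.8]
finger_gap: 0.0641
grip_force: 0.0
```

```bash
python3 - <<'E'
from m import *
s=bot.observe(); print(s['time_s'],s['ee_pos'],s['contact_force'])
c=cam('wrist'); cv2.imwrite('pics/w4.png',c['pixels']); P,B=cloud(c)
near=(abs(P[:,0]-.5)<.06)&(abs(P[:,1]-.18)<.06)
b=P[near&(B[:,0]>B[:,2]+25)&(P[:,2]>.106)&(P[:,2]<.126)]; r=cv2.minAreaRect(np.float32(b[:,:2]))
d=np.array([.261,.965]);n=np.array([-.965,.261])
p=np.array(r[0]); print(r,np.median(b[:,2]),'post station x',p@d-.396,'y',p@n+.4367)
c=cam('top');
for m in bot.mark_of('top','capped_carrier')[:2]: print(m['p'],m['position'],at_z(c,m['position'],0))
E
```

```text
12.175 [0.481 0.105 0.236] [ 0.81   0.819 -0.765]
((0.49802976846694946, 0.18153193593025208), (0.035023823380470276, 0.019306719303131104), 74.60215759277344) 0.11543461179224457 post station x -0.09083591225743298 y 0.0034811087071895397
0.94 [372.1, 223.8] [[ 0.467 -0.19   0.   ]]
```

View pics/w4.png

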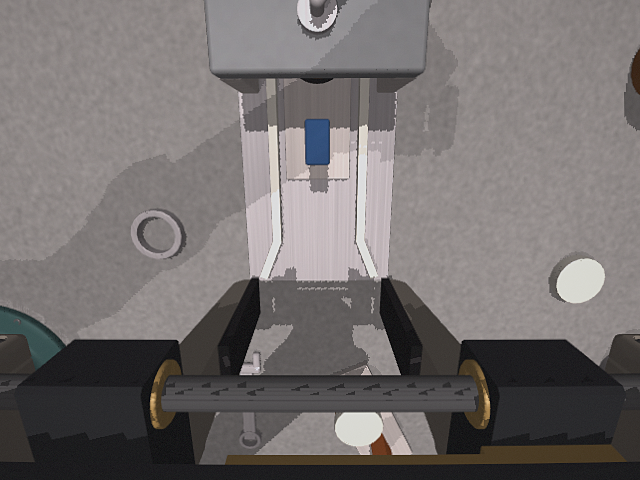

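The carrier is straight between the rails, with its blue post at (317,142) in front of the head. Its origin is at about -46 mm along the lane and 3 mm off the centre line. The post top, at 115 mm, shows it is flat on the plate. The capped carrier is still in place at about (360,428), and the gripper is clear.

```bash
python3 -c "
from station import bot
print(bot.job_done())"
```

```text
the job is handed in; nothing more can be done
None
```

The open-jar carrier is home against the rubber stop, flat on the plate under the nozzle (about 1 mm from home along the lane by the last wrist view). The capped carrier was not touched, and the job is handed in; no verdict came back.

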